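# Return the plant guide through the library flap

## Task

Return the pocket plant guide that lies on the ledge of the returns hatch: with the fingers, slide it along the ledge until it lies in front of the slot, then push it in under the hanging flap until it goes down the slide into the box, and draw the fingers back out so that the flap falls shut behind it. Only push the guide, do not pick it up, and leave the bottles, the jars and the cup where they stand.

Things in the scene. Friction and masses are not known exactly. Their poses are not given: they have to be found in the camera images.
- hatch: Plywood library returns hatch fixed on the table, 600 mm deep, 400 mm wide: a ledge in front, an upright panel with a slot, an open box behind. Origin on the table, straight under the middle of the slot's front face; its x points into the box (away from the robot), y left, z up
- ledge_front (a point): Middle of the ledge's front edge, on its top, 240 mm before the slot panel's front face and 140 mm above the table; axes as the hatch. The ledge is level plywood, 400 mm wide, without raised edges, and runs from here to the slot
- slot (a point): Middle of the slot's sill, on the ledge top at the panel's front face (hatch x = 0, z = 140 mm); axes as the hatch. The steel-framed slot is 170 mm wide and 46 mm high; the panel, 12 mm thick and 400 mm wide, ends 58 mm above the ledge with nothing above it
- slide_top (a point): Top of the slippery steel slide, at the ledge's inner end, 6 mm behind the panel's front face. It falls at 40 degrees into the open box, 220 mm wide inside and 344 mm long, where a returned book lies. The guide tips over here and slides down by itself once its rear edge is within about 20 mm of the panel's front face
- flap (a joint): Steel flap hanging in the slot behind the panel, 178 mm wide, 45 mm high, 0.11 kg, hinged along its top edge (16 mm behind the panel's front face, 187 mm above the table). 0 = hanging shut; grows to 1.45 rad as its lower edge is pushed inwards (away from the robot). It opens inwards only and falls shut by its own weight
- guide_mid (a point): Centre of the pocket plant guide: a grey closed book 150 mm long (its x), 105 mm wide (y), 24 mm thick (z), about 0.22 kg, lying flat on the ledge to the left of the slot's middle, its length along the hatch's x but turned up to 23 degrees either way; centre 12 mm above the ledge
- dropper: Small amber dropper bottle, 33 mm diameter, 90 mm tall, standing on the ledge near its right front corner; origin at the middle of its underside. Leave it
- cliptop: Clip-top glass jar, 92 mm diameter, 128 mm tall, on the table to the left of the ledge; origin at the middle of its underside. Leave it
- cup: White cup, 72 mm diameter, 85 mm tall, on the table to the left of the ledge, near its front; origin at the middle of its underside. Leave it
- balm: Low glass jar with blue cap, 66 mm diameter, 62 mm tall, on the table to the right of the ledge, near its front; origin at the middle of its underside. Leave it
- tonic: Small amber bottle with red cap, 44 mm diameter, 115 mm tall, on the table to the right of the ledge; origin at the middle of its underside. Leave it
There are look-alikes about, which are no part of the job. What is shaped like the part that bears guide_mid but pink or yellow is not meant.

How it is judged:
On the way, in this order (a step that is already met when the one before it is completed fails the run):
1. the guide's leading end is in the slot, pushing the flap open (value of joint flap above 0.4 rad and x of guide_mid in the frame of hatch between -0.065 and 0.06 m and z of guide_mid in the frame of hatch above 0.12 m), for 0.1 s.
2. the guide has gone down into the box (x of guide_mid in the frame of hatch above 0.08 m and z of guide_mid in the frame of hatch below 0.115 m), for 0.1 s.
At the end, for the whole second after the job is handed in: The guide lies still in the box behind the slot (its centre at least 80 mm behind the panel's front face, between the box walls and below 115 mm), and the flap hangs shut (within 0.08 rad) (all of step 2 and x of guide_mid in the frame of hatch below 0.34 m and y of guide_mid in the frame of hatch between -0.11 and 0.11 m and value of joint flap below 0.08 rad and linear speed of guide below 0.02 m/s); the robot touches nothing.
It fails at once if the guide is lifted (its centre more than 35 mm above where it lay on the ledge) (height (world z) of guide_mid above 0.187 m).
It fails at once if a bottle, a jar or the cup is shifted or knocked over (moved more than 25 mm) (distance of any of dropper, cliptop, cup, balm, tonic from where it was at the start of the episode above 0.025 m).
It also fails if it takes over 48 s, if anything falls off the work surface, if the arm or the gripper's body presses on something with over 40 N, if the wrist force passes 120 N, or if a joint passes its speed limit or range.

## Robot

A 6-joint arm with a two-finger parallel gripper is mounted at the origin on the work surface. World frame = base frame: x ahead of the robot, y to its left, z up, the work surface at z = 0. Lengths are in m, angles in rad, forces in N, time in s.
With the tool pointing down it reaches from about 0.375 to 0.9 m from the base axis. Payload 3.1 kg.
Tool frame: the origin (TCP) lies on the centre line of the jaws, within the pads' length; the fingertips stand 11 mm ahead of it and the grasp point (between the pads) lies 8 mm behind it; x points along the fingers, y is the direction in which the jaws open and shut, and the axes are right-handed (so a half turn about x gives the same grasp; the last joint's range is limited). The gripper opens to 87 mm and grips with 3 to 60 N. Pads are 19 mm wide; open, the fingers measure 117 mm over their backs; the gripper's body (75 mm by 190 mm) begins 51 mm behind the grasp point.
Start: joints at [1.137, 0.527, 1.433, -0, 1.181, -0.178], TCP at [0.157, 0.605, 0.234] pointing down, gripper open.
Joint ranges: [-3.08, 3.08], [-0.75, 2.2], [0.22, 2.44], [-1.43, 4.57], [0, 2.65], [-2.85, 2.85]. Speed limits (rad/s): [2.79, 2.79, 3.14, 3.14, 3.14, 3.14].

## Interface

Orientations are given as a unit quaternion [x, y, z, w].
In Python, from rig import robot, camera, camera_info gives the robot as it stands.
- The arm moves only by the shell command python3 -m inch 'ROWS' [FORCE]. ROWS is JSON, a list that holds one entry, the list of rows, each a list of 5 numbers: the shift along the tool's x, y, z in cm, then the turn about the tool's x in rad, then the opening, from 0 (shut) to 1 (fully open). A call has 1 to 8 rows; each row shifts and turns the pose as measured when the row begins, along the tool's axes as they then stand; what a row does not reach is not made up. A row lasts 1/12 s, in which the tool goes at most 41.7 mm and 7.16 degrees, less where a joint would pass 70% of its speed; a pose out of reach is approached as far as the arm can. A call with a gripper value outside its range is refused whole. The fingers move at their own pace and stop on an object; FORCE is the grip in N (left out, the last holds). Time passes only in rows, so rows that do not move let the fingers close. It gives the time, the measured TCP pose, the force and the opening at its end, in the units of the state.
- robot.get_obs(): the state, without advancing time (a new reading comes with each control period).
- camera(name): name is "side" or "top" or "wrist"; returns the picture (420x560x3 uint8, red, green, blue); there is no depth.
- camera_info(name): a dict with "camera_matrix" (3x3 intrinsics, pixels), "rvec" (rotation vector, rad) and "tvec" (3), from world to camera coordinates, as OpenCV has them. Camera axes: x right, y down, z forward; pixel columns grow to the right and rows downward; lengths in m; the calibration is good to about 2 mm. The wrist camera is an equidistant fisheye: a pixel r from the principal point sees the ray r / f radians off the axis. A picture is of the moment at which its call begins: read the wrist's pose just before it. camera_info takes no time and is no camera call; for the wrist camera it gives the pose at the moment of the call.
- robot.hand_in(): hands the job in, once; it reports no verdict.
The state is a dict: "time": time; "q": joint angles; "joint_velocities": joint speeds; "joint_torque": joint torques, N m; "position": TCP position; "tool_rot": TCP orientation; "ft_force": force on the tool from outside, world axes, zero at the start; "moment": the same for the moment, N m; "grip_width": finger opening in m.
Only numpy, scipy, OpenCV 4.12 (cv2) and the standard library are available. Lean on these libraries where they do the work, as an engineer would, in place of code of your own. Each camera call takes 0.05 s, during which the arm holds its last target. There are 200 camera calls.

## Working session

There is one attempt and no reset: what is moved stays moved. The work goes in short steps, Python scripts to look and compute and a shell command to move; the robot and the scene stay as the last step left them, time stands still between calls to the robot, and variables do not carry over. Pictures are saved under pics/ and viewed, about 8 in all and at most 12, crops included, and the job is handed in when it is done.

```bash
mkdir -p pics; python3 - <<'E'
from rig import robot,camera,camera_info
import cv2,numpy as np
for n in("top","side"):
    im=camera(n);cv2.imwrite(f"pics/{n}0.png",im[:,:,::-1])
    print(n,camera_info(n))
o=robot.get_obs();print(o)
E
```

```text
top {'camera_matrix': array([[428.83870161,   0.        , 276.47884158],
       [  0.        , 428.83870161, 204.36425036],
       [  0.        ,   0.        ,   1.        ]]), 'rvec': array([ 2.15030733, -2.16886534,  0.07370678]), 'tvec': array([0.04456652, 0.50476226, 1.2076599 ])}
side {'camera_matrix': array([[433.64590383,   0.        , 278.59272805],
       [  0.        , 433.64590383, 219.44309321],
       [  0.        ,   0.        ,   1.        ]]), 'rvec': array([ 1.85138268, -1.63820648,  0.67318597]), 'tvec': array([-0.02475809,  0.44470175,  0.64709295])}
{'time': 0.1, 'q': array([ 1.13746798e+00,  5.28382359e-01,  1.43379864e+00, -4.29083134e-05,
        1.18142018e+00, -1.78499538e-01]), 'joint_velocities': array([-2.10207137e-03, -2.59911626e-03, -2.78150220e-03, -6.31871621e-04,
        5.46446426e-05, -4.75524282e-05]), 'joint_torque': array([ 4.46950553e-04, -4.40984917e+01, -1.77149445e+01,  6.35402952e-02,
        5.33902121e-02, -5.10982215e-05]), 'position': array([0.15725101, 0.60421252, 0.23265607]), 'tool_rot': array([ 0.08916486,  0.70157567, -0.09052762,  0.7011747 ]), 'ft_force': array([0.58036622, 0.36254794, 0.12590533]), 'moment': array([-0.02228225,  0.02504387, -0.03929322]), 'grip_width': 0.086709824494559}
```

View pics/top0.png

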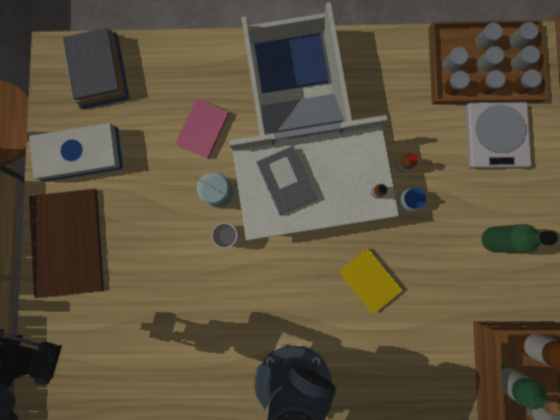

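View pics/side0.png

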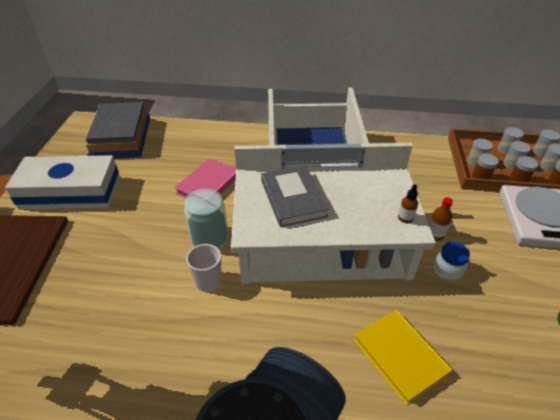

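The top view shows the grey guide on the ledge at about (287,180). The look-alikes are the pink book (203,128) and the yellow one (371,281) on the table, plus a dark book on the stack at (95,60). Only the one at (287,180) is grey and lies on the ledge. I'll confirm it in an enlarged crop and measure it.

```bash
cat > h.py <<'E'
import cv2,numpy as np
from rig import robot,camera,camera_info
def ray(name,pts,z):
    c=camera_info(name);K=c["camera_matrix"];R=cv2.Rodrigues(np.array(c["rvec"]))[0];t=np.array(c["tvec"])
    C=-R.T@t;d=(R.T@np.linalg.inv(K)@np.c_[np.array(pts,float),np.ones(len(pts))].T).T
    return C+d*((z-C[2])/d[:,2])[:,None]
def proj(name,P):
    c=camera_info(name);return cv2.projectPoints(np.array(P,float),c["rvec"],c["tvec"],c["camera_matrix"],None)[0][:,0]
def guide(im,roi=(225,110,405,240)):
    x0,y0,x1,y1=roi;s=im[y0:y1,x0:x1].astype(int)
    v=s.max(2);m=((v<115)&(s.max(2)-s.min(2)<30)).astype(np.uint8)
    m=cv2.morphologyEx(m,cv2.MORPH_OPEN,np.ones((5,5),np.uint8))
    return m
E
python3 - <<'E'
from h import *
im=cv2.imread("pics/top0.png")
crop=cv2.resize(im[100:250,220:420],None,fx=4,fy=4,interpolation=cv2.INTER_CUBIC)
cv2.imwrite("pics/crop1.png",crop)
g=guide(im)
cs=cv2.findContours(g,cv2.RETR_EXTERNAL,cv2.CHAIN_APPROX_NONE)[0]
for c in cs:
    if cv2.contourArea(c)>300:
        r=cv2.minAreaRect(c);b=cv2.boxPoints(r)+[225,110];print(cv2.contourArea(c),b);print(ray("top",b,.164).round(4))
E
```

```text
358.0 [[225. 178.]
 [240. 178.]
 [240. 207.]
 [225. 207.]]
[[0.5612 0.1684 0.164 ]
 [0.5607 0.1297 0.164 ]
 [0.486  0.1297 0.164 ]
 [0.4863 0.1681 0.164 ]]
8270.0 [[232.00001526 110.        ]
 [403.99998474 110.        ]
 [403.99998474 238.99996948]
 [232.00001526 238.99996948]]
[[ 0.7403  0.1508  0.164 ]
 [ 0.7331 -0.2944  0.164 ]
 [ 0.4014 -0.2827  0.164 ]
 [ 0.4047  0.1499  0.164 ]]
```

View pics/crop1.png

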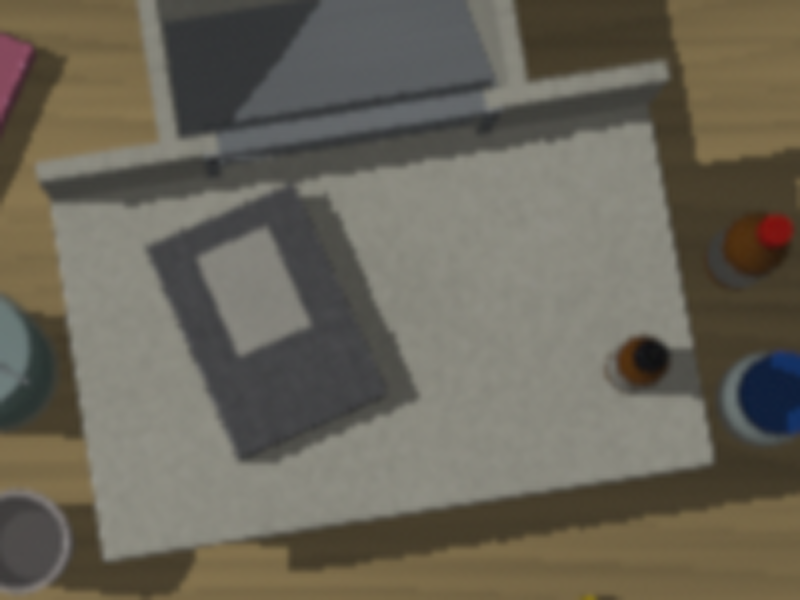

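The crop confirms it: the grey guide with a white label has top-face corners at crop (148,248), (293,188), (385,393) and (243,460). The ledge front corners are at (105,560) and (713,463). Next I'll build the hatch frame.

```bash
cat >> h.py <<'E'
def cr(p): return np.array(p,float)/4+[220,100]-[.375,.375]
F=ray("top",cr([(105,560),(713,463)]),.14)[:,:2]
yh=F[0]-F[1];W=np.linalg.norm(yh);yh/=W;xh=np.array([yh[1],-yh[0]]);O=F.mean(0)+.24*xh
Rh=np.c_[xh,yh]
def toh(P): return (np.asarray(P)[...,:2]-O)@Rh
E
python3 - <<'E'
from h import *
print("W",W,"O",O,"yaw",np.degrees(np.arctan2(xh[1],xh[0])))
print("panel top",toh(ray("top",cr([(38,165),(50,190),(668,62),(668,80)]),.198)).round(4))
G=ray("top",cr([(148,248),(293,188),(385,393),(243,460)]),.164);g=toh(G)
print("guide",g.round(4),g.mean(0)); e=(g[0]+g[1]-g[2]-g[3])/2;print(np.linalg.norm(e),np.degrees(np.arctan2(e[1],e[0])))
print("world",G[:,:2].round(4),G[:,:2].mean(0))
print("dropper",toh(ray("top",cr([(652,355)]),.225)),toh(ray("top",cr([(625,365)]),.14)))
print("cup top",toh(ray("top",cr([(18,538)]),.085)), ray("top",[(215,188)],.128),toh(ray("top",[(215,188)],.128)))
from scipy.spatial.transform import Rotation as T
o=robot.get_obs();print(T.from_quat(o["tool_rot"]).as_matrix().round(3),toh(o["position"]))
# side check
s=proj("side",[[*(O-.24*xh+k*.2*yh),.14] for k in(1,-1)]+[[*(O+k*.2*yh),.198] for k in(1,-1)]);print(s)
E
```

```text
W 0.39706940447904054 O [ 0.67014907 -0.04343873] yaw 8.586609186140308
panel top [[ 0.0093  0.1976]
 [-0.0077  0.1925]
 [ 0.0097 -0.2017]
 [-0.0016 -0.1996]]
guide [[-0.0471  0.1389]
 [-0.0235  0.0405]
 [-0.164   0.0041]
 [-0.1919  0.1   ]] [-0.10661864  0.07086309]
0.1475225946675566 14.790959255506825
world [[ 0.6028  0.0868]
 [ 0.6409 -0.0069]
 [ 0.5074 -0.0639]
 [ 0.4655  0.0268]] [0.55414532 0.01071146]
dropper [[-0.17291575 -0.15231403]] [[-0.16838115 -0.1542399 ]]
cup top [[-0.21435745  0.26018857]] [[0.54043615 0.20021375 0.128     ]] [[-0.09188066  0.26028814]]
[[-0.001  0.252  0.968]
 [-0.002  0.968 -0.252]
 [-1.    -0.002 -0.   ]] [-0.41045205  0.71696979]
[[230.42236576 246.26690607]
 [435.57113659 241.871587  ]
 [233.8161304  148.06850201]
 [412.04437662 144.98331198]]
```

```bash
cat >> h.py <<'E'
from scipy.spatial.transform import Rotation as T
def go(x,y,z,yaw):  # target in hatch frame (m), jaw yaw rel. to hatch x (deg): print shift in tool cm and turn needed
    o=robot.get_obs();M=T.from_quat(o["tool_rot"]).as_matrix();p=np.r_[O+Rh@[x,y],z]
    w=np.degrees(np.arctan2(M[1,1],M[0,1])-np.arctan2(xh[1],xh[0]))
    print("t",round(o["time"],2),"hatch",toh(o["position"]).round(4),"z",o["position"][2].round(4),"yaw",w.round(2),"shift cm",(M.T@(p-o["position"])*100).round(2),"turn",np.radians((w-yaw+180)%360-180).round(3),"F",o["ft_force"].round(1),"w",o["grip_width"].round(3))
E
python3 -m inch '[[[0,-2.4,3.1,0,1],[0,-2.4,3.1,0,1],[0,-2.4,3.1,0,1],[0,-2.4,3.1,0,1],[0,-2.4,3.1,0,1],[0,-2.4,3.1,0,1],[0,-2.4,3.1,0,1],[0,-2.4,3.1,0,1]]]'
python3 -m inch '[[[0,-2.4,3.1,0,1],[0,-2.4,3.1,0,1],[0,-2.4,3.1,0,1],[0,-2.4,3.1,0,1],[0,-2.4,3.1,0,1],[0,-2.4,3.1,0,1],[0,0,0,0.12,1],[0,0,0,0.12,1]]]'
python3 -m inch '[[[0,0,0,0.12,1],[0,0,0,0.12,1],[0,0,0,0.12,1],[0,0,0,0.12,1],[0,0,0,0.12,1],[0,0,0,0.12,1],[0,0,0,0.12,1],[0,0,0,0,1]]]'
python3 -c "
from h import *
go(-.107,.172,.233,0)"
```

```text
time: 0.77
position: [0.3499, 0.3529, 0.2285]
tool_rot: [0.084, 0.704, -0.084, 0.7]
ft_force: [0.0, 0.4, -0.3]
grip_width: 0.0871
time: 1.43
position: [0.5066, 0.1504, 0.2259]
tool_rot: [0.171, 0.687, -0.174, 0.684]
ft_force: [0.2, -0.5, 0.1]
grip_width: 0.0872
time: 2.1
position: [0.5061, 0.1466, 0.2225]
tool_rot: [0.443, 0.55, -0.45, 0.546]
ft_force: [0.2, 0.5, 0.0]
grip_width: 0.0871Traceback (most recent call last):
  File "<string>", line 3, in <module>
    go(-.107,.172,.233,0)
    ~~^^^^^^^^^^^^^^^^^^^
  File "h.py", line 23, in go
    print("t",round(o["time"],2),"hatch",toh(o["position"]).round(4),"z",o["position"][2].round(4),"yaw",w.round(2),"shift cm",(M.T@(p-o["position"])*100).round(2),"turn",np.radians((w-yaw+180)%360-180).round(3),"F",o["ft_force"].round(1),"w",o["grip_width"].round(3))
                                                                                                                                                                                                                                                   ^^^^^^^^^^^^^^^^^^^^^
AttributeError: 'float' object has no attribute 'round'
```

```bash
sed -i 's/o\["grip_width"\].round(3)/round(o["grip_width"],3)/' h.py
python3 -c "
from h import *
go(-.107,.172,.233,0)"
```

```text
t 2.1 hatch [-0.1338  0.2124] z 0.2225 yaw 3.07 shift cm [-1.07  2.45  4.18] turn 0.054 F [0.2 0.5 0. ] w 0.087
```

```bash

python3 -m inch '[[[-0.1,1.2,2.1,0.05,1],[-0.1,1.2,2.1,0,1],[0,0,0,0,1]]]'
python3 -c "
from h import *
go(-.107,.172,.158,0)
im=camera('side')[:,:,::-1];cv2.imwrite('pics/s1.png',cv2.resize(im[100:300,170:450],None,fx=2.8,fy=2.8))"
```

```text
time: 2.35
position: [0.5363, 0.1096, 0.2234]
tool_rot: [0.453, 0.542, -0.462, 0.536]
ft_force: [1.0, 0.9, -0.0]
grip_width: 0.0863
t 2.35 hatch [-0.1095  0.1713] z 0.2234 yaw 0.8 shift cm [ 6.53  0.35 -0.07] turn 0.014 F [ 1.   0.9 -0. ] w 0.086
```

View pics/s1.png

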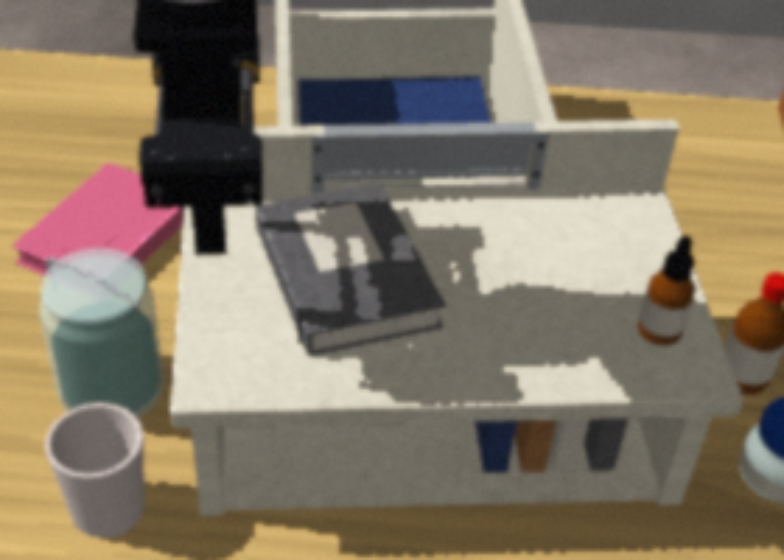

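The side view shows the gripper left of the guide at crop (210,230), with clear ledge below it. I'll lower it in two stages.

```bash

python3 -m inch '[[[2,0.2,0,0.01,1],[2,0,0,0,1],[1.5,0,0,0,1],[0,0,0,0,1]]]'
python3 -c "
from h import *
go(-.107,.172,.158,0)"
```

```text
time: 2.73
position: [0.5341, 0.1127, 0.167]
tool_rot: [0.454, 0.543, -0.462, 0.534]
ft_force: [-0.3, 0.2, -0.1]
grip_width: 0.0866
t 2.73 hatch [-0.1112  0.1747] z 0.167 yaw 0.62 shift cm [0.89 0.43 0.28] turn 0.011 F [-0.3  0.2 -0.1] w 0.087
```

```bash

python3 -m inch '[[[0.8,0.4,0.2,0.01,1],[0,0,0,0,1],[0,0,1,0,1],[0,0,1,0,1],[0,0,1,0,1],[0,0,1,0,1],[0,0,1,0,1],[0,0,0,0,1]]]'
python3 -c "
from h import *
go(-.107,.062,.158,0)"
```

```text
time: 3.4
position: [0.5475, 0.0587, 0.1611]
tool_rot: [0.456, 0.541, -0.463, 0.534]
ft_force: [0.5, 0.1, -0.5]
grip_width: 0.0866
t 3.4 hatch [-0.106   0.1193] z 0.1611 yaw 0.35 shift cm [ 0.3  -0.13  5.73] turn 0.006 F [ 0.5  0.1 -0.5] w 0.087
```

```bash

python3 -m inch '[[[0.1,0,1,0,1],[0.1,0,1,0,1],[0,0,1,0,1],[0,0,1,0,1],[0,0,1,0,1],[0,0,0.7,0,1],[0,0,0,0,1]]]'
python3 -c "
from h import *
go(-.107,.062,.158,0)
im=camera('top')[:,:,::-1];cv2.imwrite('pics/t2.png',cv2.resize(im[100:250,220:420],None,fx=4,fy=4,interpolation=cv2.INTER_CUBIC))"
```

```text
time: 3.98
position: [0.5569, -0.0037, 0.1598]
tool_rot: [0.458, 0.541, -0.463, 0.532]
ft_force: [-1.5, 2.5, 0.4]
grip_width: 0.0867
t 3.98 hatch [-0.1061  0.0563] z 0.1598 yaw 0.14 shift cm [ 0.18 -0.09 -0.57] turn 0.002 F [-1.5  2.5  0.4] w 0.087
```

View pics/t2.png

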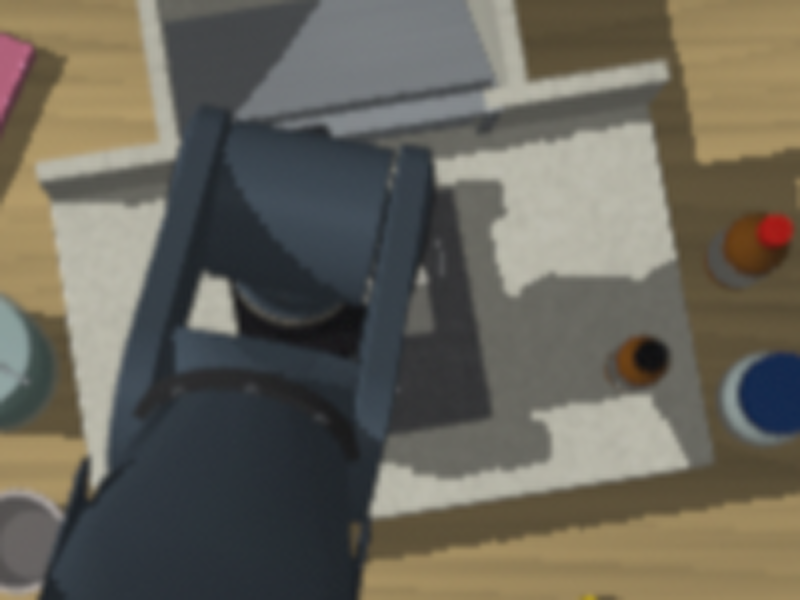

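The arm covers the left half. The guide's right edge is visible from about (448,190) to its rear right corner at (492,415), and looks aligned with the ledge sides. I'll measure it, then back off.

```bash

python3 -c "
from h import *
print(toh(ray('top',cr([(448,190),(492,415),(395,432)]),.164)))
print('slot bracket/ledge sides', toh(ray('top',cr([(215,155),(488,118)]),.19)))"
python3 -m inch '[[[0,0,-1.5,0,1],[0,0,-1.5,0,1],[-3,0,0,0,1],[-3,0,0,0,1],[0,0,0,0,1]]]'
python3 -c "
from h import *
go(-.22,.0,.23,-90)"
```

```text
[[-0.04099735 -0.0574798 ]
 [-0.18864641 -0.06045529]
 [-0.18956806  0.00193438]]
slot bracket/ledge sides [[-0.00051115  0.08690464]
 [-0.00514639 -0.08642869]]
time: 4.45
position: [0.5501, 0.0301, 0.2186]
tool_rot: [0.456, 0.543, -0.465, 0.531]
ft_force: [0.9, -0.7, -0.7]
grip_width: 0.0869
t 4.45 hatch [-0.1077  0.0907] z 0.2186 yaw 0.2 shift cm [ -0.95 -11.28   9.02] turn 1.574 F [ 0.9 -0.7 -0.7] w 0.087
```

```bash

python3 -m inch '[[[-0.3,-2.3,2,0,0.5],[-0.3,-2.3,2,0,0.5],[-0.3,-2.3,2,0,0.5],[-0.2,-2.3,2,0,0.5],[-0.1,-2.2,1.6,0,0.5],[0,0,0,0.12,0.5],[0,0,0,0.12,0.5],[0,0,0,0.12,0.5]]]'
python3 -m inch '[[[-0.1,0,0,0.12,0.5],[0,0,0,0.12,0.5],[-0.1,0,0,0.12,0.5],[0,0,0,0.12,0.5],[-0.1,0,0,0.12,0.5],[0,0,0,0.12,0.5],[0,0,0,0.12,0.5],[0,0,0,0.12,0.5]]]'
python3 -m inch '[[[0,0,0,0.12,0.5],[0,0,0,0.12,0.5],[0,0,0,0,0.5]]]'
python3 -c "
from h import *
go(-.222,-.005,.158,-90)"
```

```text
time: 5.12
position: [0.4475, -0.0777, 0.2319]
tool_rot: [-0.543, -0.45, 0.554, -0.443]
ft_force: [-0.5, 0.2, -1.4]
grip_width: 0.0458
time: 5.78
position: [0.4435, -0.0699, 0.2317]
tool_rot: [-0.686, -0.131, 0.704, -0.128]
ft_force: [0.5, -0.1, -0.0]
grip_width: 0.0438
time: 6.03
position: [0.4422, -0.0667, 0.2304]
tool_rot: [-0.696, -0.041, 0.716, -0.041]
ft_force: [-0.2, -0.2, -0.1]
grip_width: 0.0434
t 6.03 hatch [-0.2288  0.011 ] z 0.2304 yaw -91.89 shift cm [ 7.22  1.59 -0.93] turn -0.033 F [-0.2 -0.2 -0.1] w 0.043
```

```bash

python3 -m inch '[[[0,1.4,-0.5,-0.03,0.5],[2,0.2,-0.3,0,0.5],[2,0,0,0,0.5],[1.5,0,0,0,0.5],[0.8,0,0,0,0.5],[0,0,0,0,0.5]]]'
python3 -c "
from h import *
go(-.222,-.005,.158,-90)
im=camera('side')[:,:,::-1];cv2.imwrite('pics/s2.png',cv2.resize(im[100:300,170:450],None,fx=2.8,fy=2.8))"
```

```text
time: 6.53
position: [0.4508, -0.0781, 0.1645]
tool_rot: [-0.695, -0.061, 0.713, -0.062]
ft_force: [-0.0, -0.1, -0.4]
grip_width: 0.0441
t 6.53 hatch [-0.2221 -0.0015] z 0.1645 yaw -88.58 shift cm [ 0.65  0.35 -0.01] turn 0.025 F [-0.  -0.1 -0.4] w 0.044
```

View pics/s2.png

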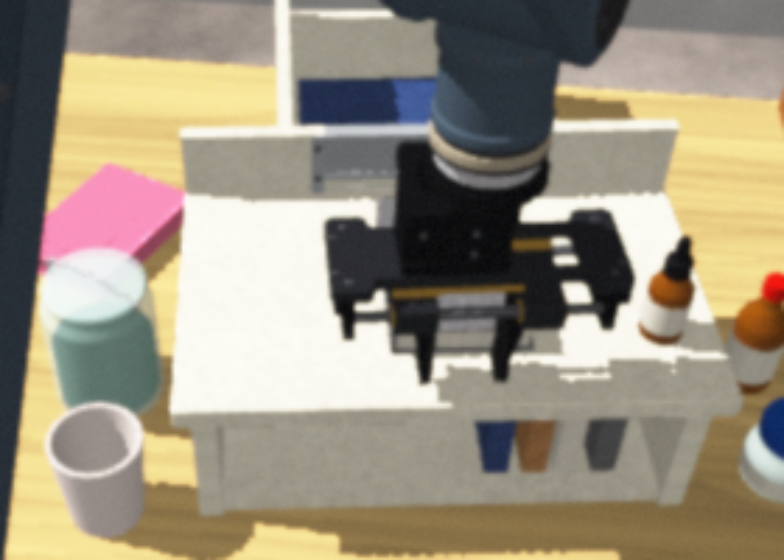

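The fingers stand behind the guide's rear edge at crop (425–500,370), and the gripper body clears the dropper at (670,300). I'll start the push.

```bash

python3 -m inch '[[[0.5,0.2,0,0.025,0.5],[0,0,-1,0,0.5],[0,0,-1,0,0.5],[0,0,-1,0,0.5],[0,0,-1,0,0.5],[0,0,-1,0,0.5],[0,0,-1,0,0.5],[0,0,-1,0,0.5]]]'
python3 -c "
from h import *
go(-.03,-.005,.158,-90)"
```

```text
time: 7.25
position: [0.5255, -0.0675, 0.16]
tool_rot: [-0.695, -0.053, 0.715, -0.055]
ft_force: [-2.7, -1.3, 1.6]
grip_width: 0.0433
t 7.25 hatch [-0.1466 -0.0022] z 0.16 yaw -89.81 shift cm [ -0.11   0.32 -11.66] turn 0.003 F [-2.7 -1.3  1.6] w 0.043
```

```bash

python3 -m inch '[[[0,0,-1,0,0.5],[0,0,-1,0,0.5],[0,0,-1,0,0.5],[0,0,-1,0,0.5],[0,0,-1,0,0.5]]]'
python3 -c "
from h import *
go(-.03,-.002,.158,-90)
im=camera('side')[:,:,::-1];cv2.imwrite('pics/s3.png',cv2.resize(im[100:300,170:450],None,fx=2.8,fy=2.8))"
```

```text
time: 7.67
position: [0.5766, -0.0582, 0.1601]
tool_rot: [-0.691, -0.054, 0.718, -0.057]
ft_force: [-4.3, -0.6, 2.7]
grip_width: 0.0435
t 7.67 hatch [-0.0947 -0.0006] z 0.1601 yaw -89.57 shift cm [-0.04  0.19 -6.48] turn 0.007 F [-4.3 -0.6  2.7] w 0.043
```

View pics/s3.png

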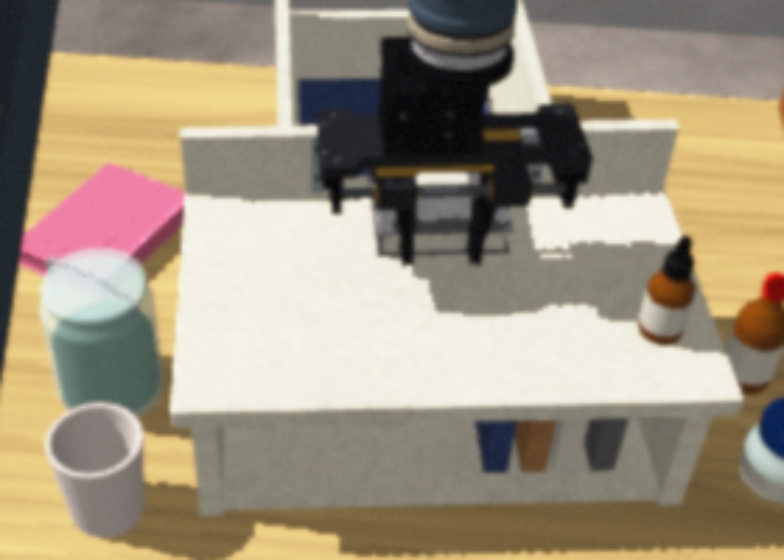

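The guide is entering the slot squarely, with its rear edge at crop (380–510,245) and nothing touching. I'll keep going in small steps with the tool slightly raised, watching the force.

```bash

python3 -m inch '[[[-0.3,0,-1,0,0.5],[0,0,-1,0,0.5],[0,0,-1,0,0.5],[0,0,-1,0,0.5],[0,0,0,0,0.5]]]'
python3 -c "
from h import *
go(-.03,-.002,.163,-90)"
python3 -m inch '[[[0,0,-0.8,0,0.5],[0,0,-0.8,0,0.5],[0,0,0,0,0.5]]]'
python3 -c "
from h import *
go(-.025,-.002,.163,-90)"
```

```text
time: 8.13
position: [0.6224, -0.0504, 0.1624]
tool_rot: [-0.692, -0.055, 0.717, -0.058]
ft_force: [0.2, -1.3, 0.2]
grip_width: 0.0433
t 8.13 hatch [-0.0483  0.0003] z 0.1624 yaw -89.42 shift cm [-0.13  0.25 -1.82] turn 0.01 F [ 0.2 -1.3  0.2] w 0.043
time: 8.38
position: [0.6411, -0.0472, 0.1619]
tool_rot: [-0.694, -0.055, 0.716, -0.059]
ft_force: [-0.4, 0.3, 0.3]
grip_width: 0.0437
t 8.38 hatch [-0.0293  0.0006] z 0.1619 yaw -89.37 shift cm [-0.13  0.26 -0.42] turn 0.011 F [-0.4  0.3  0.3] w 0.044
```

The push force has dropped to about zero, so the guide has probably gone. I'll draw back and look.

```bash

python3 -m inch '[[[0,0,2,0,0.5],[0,0,3,0,0.5],[0,0,3,0,0.5],[-2,0,3,0,0.5],[-2,0,3,0,0.5],[-2,0,3,0,0.5],[-2,0,0,0,0.5],[0,0,0,0,0.5]]]'
python3 -c "
from h import *
go(-.2,0,.23,-90)
a=camera('top')[60:260,170:440,::-1];b=camera('side')[60:300,150:450,::-1]
b=cv2.resize(b,(400,320));a=cv2.resize(a,(400,296));a=cv2.copyMakeBorder(a,0,24,0,0,0)
cv2.imwrite('pics/e.png',np.hstack([a,b]))"
```

```text
time: 9.05
position: [0.4682, -0.0733, 0.246]
tool_rot: [-0.694, -0.056, 0.716, -0.059]
ft_force: [0.7, -1.4, 0.1]
grip_width: 0.0437
t 9.05 hatch [-0.2042  0.0006] z 0.246 yaw -89.25 shift cm [ 1.59  0.06 -0.46] turn 0.013 F [ 0.7 -1.4  0.1] w 0.044
```

View pics/e.png

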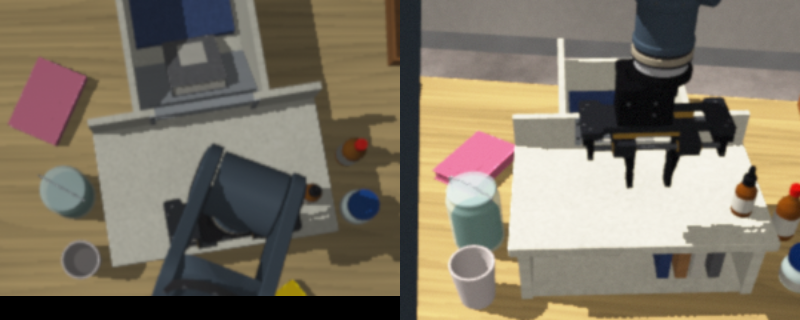

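The ledge is empty and the guide is in the box, on the slide at (195,70) in the left half. I need to see whether it lies far enough down and whether the flap hangs shut.

```bash

python3 -c "
from h import *
b=camera('top')[:,:,::-1];cv2.imwrite('pics/f.png',cv2.resize(b[25:160,230:400],None,fx=4.4,fy=4.4,interpolation=cv2.INTER_CUBIC))
for z in(.09,.1,.115): print(z,proj('top',[[*(O+Rh@[.08,0]),z]]))"
```

```text
0.09 [[301.0551388  114.19606594]]
0.1 [[301.16266005 113.08905254]]
0.115 [[301.32738958 111.39303627]]
```

View pics/f.png

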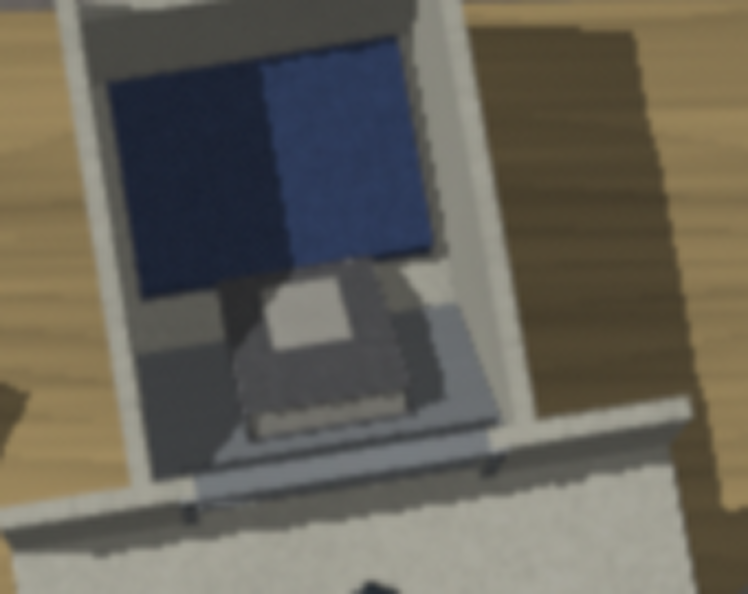

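The guide lies on the slide with its nose on the box floor at the blue book (360,260), rear end at (250–405,400–440), clear of the flap strip. Its centre is about 0.117 m behind the panel. The flap looks as it did at the start. I'll check that things are still and compare with the first picture.

```bash

python3 -m inch '[[[0,0,0,0,0.5],[0,0,0,0,0.5],[0,0,0,0,0.5],[0,0,0,0,0.5],[0,0,0,0,0.5],[0,0,0,0,0.5],[0,0,0,0,0.5],[0,0,0,0,0.5]]]' | head -1
python3 -c "
from h import *
a=camera('top')[:,:,::-1].copy();f0=cv2.imread('pics/f.png')
f=cv2.resize(a[25:160,230:400],None,fx=4.4,fy=4.4,interpolation=cv2.INTER_CUBIC)
print('motion max/mean diff, guide area',cv2.absdiff(f,f0)[240:480,150:500].max(),cv2.absdiff(f,f0)[240:480,150:500].mean())
t=cv2.imread('pics/top0.png');d=cv2.absdiff(a,t).max(2)
for n,(x,y,r) in dict(cliptop=(215,188,18),cup=(224,235,13),balm=(414,199,12),tonic=(409,160,9),dropper=(379,190,8),flapstrip=(300,131,0)).items():
    R=d[y-r-2:y+r+3,x-r-2:x+r+3]; print(n,R.mean().round(1),R.max())
print('guide centre',toh(ray('top',[(302,100)],.07)))
o=robot.get_obs();print(o['time'],o['ft_force'])"
```

```text
time: 9.87
motion max/mean diff, guide area 5 1.1674126984126985
cliptop 20.4 27
cup 18.6 25
balm 13.7 30
tonic 13.9 24
dropper 31.6 92
flapstrip 19.2 21
guide centre [[ 0.12623644 -0.01088778]]
9.9167 [ 0.05270872  0.16574992 -0.50737774]
```

```bash
python3 -c "
from rig import robot
print(robot.hand_in())"
```

```text
the job is handed in; nothing more can be done
None
```

The guide is in the box and the job was handed in at about 9.9 s. `hand_in` gives no verdict.

I slid the guide sideways with both open fingertips, which also squared it up. Then I pushed it from behind through the slot until it slid down, drew the fingers back and raised them.

Last checks:
- **Guide:** it lies still on the slide with its nose on the box floor. Its centre is at about hatch x = 0.12–0.13 m, y = −0.01 m. Its height was not measured, only judged from the top view.
- **Flap:** it looks shut and clear of the guide in the top view. I had no direct reading of its angle, and I never saw the open angle during the push.
- **Bottles, jars and cup:** all five stand where they were. The comparison with the first picture showed a fairly uniform difference, which I put down to brightness. The dropper's patch differed more, which I put down to the arm's shadow; it was still upright in its place in the last side view.
- **Robot:** it is clear of everything, with about 0.5 N at the wrist.

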